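# Loosen the child-resistant cap of the squat solvent bottle

### The job

Get the squat, wide solvent bottle ready for use: grip its child-resistant cap, press it down and, keeping it pressed, turn it anticlockwise (seen from above) by about a quarter turn so that the thread is loosened, then let go. Turning without pressing only spins the cap idly. Leave the cap of the tall, slim bottle tight.

Things in the scene. Friction and masses are not known exactly. Their poses are not given: they have to be found in the camera images.
- squat_cap (a point): centre (on the axis, half-way up) of the black ribbed cap, a vertical cylinder 45 mm across, 30 mm tall, top 140 mm above the bench, on the squat, wide amber bottle (body 76 mm across) fixed in a square cradle; either side. Sprung: goes down 6 mm (10 to 14 N at the bottom), this point with it. Below it is 22 mm of 39 mm wide neck. From 3 mm down its teeth catch the inner cap within 0.32 rad of turn.
- squat_thread (a joint): angle in rad of the threaded inner cap of the squat bottle: 0 tight, starts at 0 to 0.2, grows anticlockwise seen from above (loosening), stop at 1.8. Turns only with the black cap pressed down; friction 0.1 N m; stays where it is left. Its white hub with a black bar, 17 mm across, shows in the middle of the black cap.
- tall_cap (a point): centre (on the axis, half-way up) of the black ribbed cap, a vertical cylinder 45 mm across, 30 mm tall, top 187 mm above the bench, on the tall, slim amber bottle (body 54 mm across) fixed in a square cradle; either side. The cap works like the squat bottle's.
- tall_thread (a joint): angle in rad of the threaded inner cap of the tall bottle: 0 tight, starts at 0 to 0.2, grows anticlockwise seen from above (loosening), stop at 1.8. Turns only with the black cap pressed down; friction 0.1 N m; stays where it is left. Its white hub with a black bar, 17 mm across, shows in the middle of the black cap.

How it is judged:
At the end, for the whole second after the job is handed in: the squat bottle's inner cap stands more than 1.0 rad (57 degrees) loose, the tall bottle's is still under 0.35 rad, and the cap is let go (value of joint squat_thread above 1 rad and value of joint tall_thread below 0.35 rad and contact force between the arm and anything else below 0.5 N); the robot touches nothing.
It fails at once if the tall bottle's cap is loosened (value of joint tall_thread above 0.35 rad).
It also fails if it takes over 32 s, if anything falls off the work surface, if the arm or the gripper's body presses on something with over 40 N, if the wrist force passes 120 N, or if a joint passes its speed limit or range.

### The arm

A 6-joint arm with a two-finger parallel gripper is mounted at the origin on a cart in front of the work surface, level with it; the furniture and walls round the work are solid. World frame = base frame: x ahead of the robot, y to its left, z up, the work surface at z = 0. Lengths are in m, angles in rad, forces in N, time in s.
With the tool pointing down it reaches from about 0.375 to 0.9 m from the base axis. Payload 3.1 kg.
Tool frame: the origin (TCP) lies between the finger pads; the fingertips stand robot.tip_extent ahead of it and the grasp point (between the pads) lies 3 mm ahead of it (robot.tip_extent is the distance from the TCP to the fingertips, in m); z points along the fingers, x is the direction in which the jaws open and shut, and the axes are right-handed (so a half turn about z gives the same grasp; the last joint's range is limited). The gripper opens to 87 mm and grips with 3 to 60 N. Pads are 19 mm wide; open, the fingers measure 117 mm over their backs; the gripper's body (75 mm by 190 mm) begins 51 mm behind the grasp point.
Start: joints at [-1.339, 0.527, 1.433, -0, 1.181, -0.178], TCP at [0.25, -0.573, 0.245] pointing down, gripper open.
Joint ranges: [-3.08, 3.08], [-0.75, 2.2], [0.22, 2.44], [-1.43, 4.57], [0, 2.65], [-2.85, 2.85]. Speed limits (rad/s): [2.79, 2.79, 3.14, 3.14, 3.14, 3.14].

### API

Orientations are given as a unit quaternion [x, y, z, w].
In Python, from rig import robot, cams gives the robot as it stands.
- The arm moves only by the tool carry_out, never from a script. Its argument "steps" is a list of rows, each a list of 3 entries, a list of its own where there are three numbers: the shift along the world's x, y, z in cm, then the turn about the world's z in degrees, then the closure, from 0 (fully open) to 1 (shut). In form: [[[dx, dy, dz], spin, fingers], ...]. A call has 1 to 10 rows; each row shifts and turns the pose as measured when the row begins; what a row does not reach is not made up. A row lasts 1/10 s, in which the tool goes at most 50 mm and 8.59 degrees, less where a joint would pass 70% of its speed; a pose out of reach is approached as far as the arm can. A call with a gripper value outside its range is refused whole. The fingers move at their own pace and stop on an object; "squeeze" is the grip in N (left out, the last holds). Time passes only in rows, so rows that do not move let the fingers close. It gives the time, the measured TCP pose, the force and the opening at its end, in the units of the state.
- robot.get_obs(): the state, without advancing time (a new reading comes with each control period).
- cams.camera(name): name is "scene" or "side" or "wrist"; returns a dict with "pixels" (480x640x3 uint8, red, green, blue), "fx", "fy", "cx", "cy" (pixels), "eye" and "rotation" of the camera in the world. Camera axes: x right, y up, looking along -z (the intrinsics and any distortion apply to the point x, -y, -z); pixel columns grow to the right and rows downward; lengths in m; the calibration is good to about 2 mm. The wrist camera is an equidistant fisheye: a pixel r from the principal point sees the ray r / f radians off the axis. A picture is of the moment at which its call begins. There is no depth.
- robot.hand_in(): hands the job in, once; it reports no verdict.
The state is a dict: "time": time; "q": joint angles; "joint_velocities": joint speeds; "joint_torque": joint torques, N m; "position": TCP position; "tool_rot": TCP orientation; "ft_force": force on the tool from outside, world axes, zero at the start; "moment": the same for the moment, N m; "grip_width": finger opening in m.
Only numpy, scipy, OpenCV 4.12 (cv2) and the standard library are available. Lean on these libraries where they do the work, as an engineer would, in place of code of your own. Each camera call takes 0.05 s, during which the arm holds its last target. There are 200 camera calls.

## Working session

There is one attempt and no reset: what is moved stays moved. The work goes in short steps, Python scripts to look and compute and a tool call to move; the robot and the scene stay as the last step left them, time stands still between calls to the robot, and variables do not carry over. Pictures are saved under pics/ and viewed, about 8 in all and at most 12, crops included, and the job is handed in when it is done.

Besides the shell and the picture viewer there is one more tool, called as name(argument=value, ...), one argument or row to a line, values as JSON. carry_out: Moves the arm, as the interface text tells. Its arguments: {"type":"object","properties":{"steps":{"type":"array"},"squeeze":{"type":"number"}},"required":["steps"]}

```bash
mkdir -p pics; cat > h.py <<'E'
import numpy as np, cv2
from rig import robot, cams
def snap(n,f):
    c=cams.camera(n); cv2.imwrite('pics/'+f,c['pixels'][:,:,::-1]); return c
def ray(c,u,v,fish=False):
    a,b=(u-c['cx'])/c['fx'],(v-c['cy'])/c['fy']
    if fish:
        r=np.hypot(a,b); s=np.sin(r)/max(r,1e-9); d=np.array([a*s,-b*s,-np.cos(r)])
    else: d=np.array([a,-b,-1.])
    return np.array(c['eye']),np.array(c['rotation']).reshape(3,3)@d
def atz(c,u,v,z,fish=False):
    e,d=ray(c,u,v,fish); return e+d*(z-e[2])/d[2]
E
python3 - <<'E'
from h import *
a=snap('scene','a.png');b=snap('side','b.png')
im=np.vstack([a['pixels'],b['pixels']])[:,:,::-1]
cv2.imwrite('pics/ab.png',cv2.resize(np.hstack([a['pixels'],b['pixels']])[:,:,::-1],(800,300)))
for c in(a,b): print({k:v for k,v in c.items() if k!='pixels'})
print(robot.get_obs(),robot.tip_extent)
E
```

```text
{'fx': 473.4249055528326, 'fy': 473.4249055528326, 'cx': 313.67721738661885, 'cy': 236.79956308704124, 'eye': array([-0.06738183,  0.33659482,  0.68290869]), 'rotation': array([-0.22787681,  0.37541228,  0.78162089, -0.44295211])}
{'fx': 449.2916929931253, 'fy': 449.2916929931253, 'cx': 322.75427527116824, 'cy': 237.2761425741115, 'eye': array([0.22862214, 0.70872672, 0.56525756]), 'rotation': array([-0.11315626,  0.49912372,  0.83901683, -0.18472125])}
{'time': 0.1, 'q': array([-1.33850436e+00,  5.28320052e-01,  1.43375159e+00, -2.32033556e-05,
        1.18138595e+00, -1.78478738e-01]), 'joint_velocities': array([-0.00064737, -0.00150028, -0.00065289,  0.00029964,  0.00125278,
        0.00164251]), 'joint_torque': array([ 1.41066571e-04, -4.40984094e+01, -1.77151000e+01,  6.35580369e-02,
        5.33945533e-02, -4.86177225e-05]), 'position': array([ 0.24946552, -0.57239968,  0.24370928]), 'tool_rot': array([ 8.36457686e-01, -5.48030720e-01, -6.84232047e-04, -6.33586871e-04]), 'ft_force': array([-0.01895693, -0.30947402, -0.87517007]), 'moment': array([-0.01075853,  0.04149135,  0.02238529]), 'grip_width': 0.08722529215810193} 0.022
```

View pics/a.png

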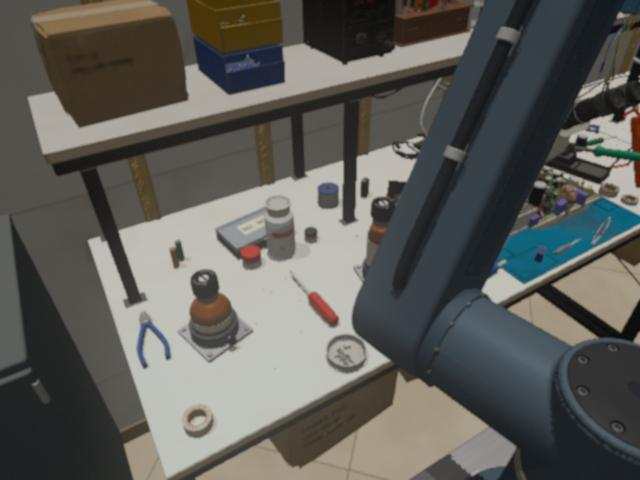

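View pics/b.png

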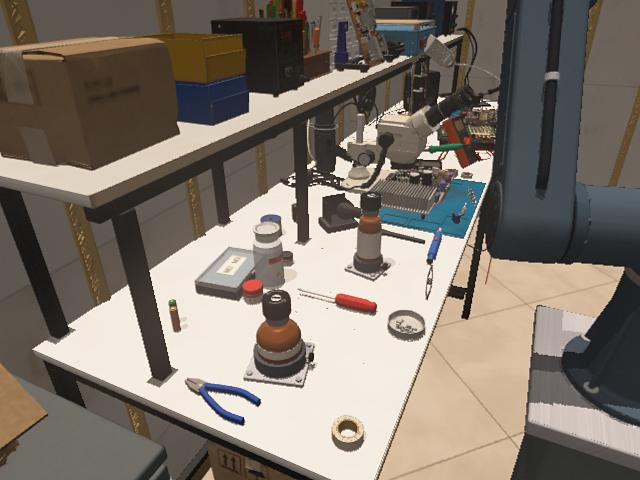

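The squat bottle is the near one: cap top at about (205,277) in the scene view and (277,297) in the side view. The tall bottle's cap top is at about (383,204) and (370,200). I'll enlarge both squat caps.

```bash
sed -i "s/np.array(c\['rotation'\]).reshape(3,3)@d/Rotation.from_quat(c['rotation']).apply(d)/; 1i from scipy.spatial.transform import Rotation" h.py
python3 - <<'E'
from h import *
a=snap('scene','a.png');b=snap('side','b.png')
L=a['pixels'][262:310,180:230,::-1];R=b['pixels'][283:331,252:302,::-1]
cv2.imwrite('pics/c.png',np.hstack([cv2.resize(x,(400,384),interpolation=cv2.INTER_CUBIC) for x in(L,R)]))
print(atz(a,205,277,.14),atz(b,277,297,.14)); print(atz(a,383,203,.187),atz(b,370,199,.187))
E
```

```text
[0.54328649 0.20878843 0.14      ] [0.54470254 0.20984703 0.14      ]
[ 0.50876485 -0.1356911   0.187     ] [ 0.50706294 -0.11701514  0.187     ]
```

View pics/c.png

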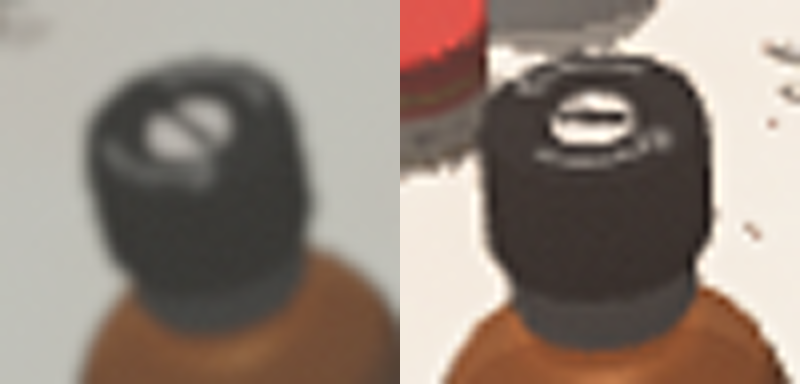

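```bash
python3 - <<'E'
from h import *
a=cams.camera('scene');b=cams.camera('side')
def tri(p,q):
    e,d=ray(a,*p);f,g=ray(b,*q);d/=np.linalg.norm(d);g/=np.linalg.norm(g)
    s=np.linalg.lstsq(np.c_[d,-g],f-e,rcond=None)[0];P,Q=e+s[0]*d,f+s[1]*g
    return ((P+Q)/2).round(3),np.linalg.norm(P-Q).round(4)
print('hub',atz(a,203.75,277.9,.14),atz(b,276,297.6,.14),tri((203.75,277.9),(276,297.6)))
print('post',atz(a,135,301,0),atz(b,162,377,0))
print('shelf corner low',tri((57,170),(95,218)))
print('shelf edge far', [ray(b,405,57)])
print('white bottle top',tri((277,202),(267,229)))
E
```

```text
hub [0.54226249 0.2113837  0.14      ] [0.54534009 0.21191268 0.14      ] (array([0.546, 0.211, 0.138]), np.float64(0.0018))
post [0.70747994 0.32230785 0.        ] [0.71039479 0.32344025 0.        ]
shelf corner low (array([0.711, 0.365, 0.315]), np.float64(0.0011))
shelf edge far [(array([0.22862214, 0.70872672, 0.56525756]), array([ 0.28745097, -1.04710372, -0.12431053]))]
white bottle top (array([ 0.694, -0.003,  0.131]), np.float64(0.0019))
```

Both views agree: the hub is at about (0.544, 0.211, 0.139), which matches the stated 0.140 top height. The shelf edge at x≈0.70 is clear. Next I move over the cap.

carry_out(
  steps=[
    [[1.5,4,0.5],0,0],
    [[1.5,4,0.5],0,0],
    [[1.5,4,0.5],0,0],
    [[1.5,4,0],0,0],
    [[1.5,4,0],0,0],
    [[1.5,4,0],0,0],
    [[1.5,4,0],0,0],
    [[1.5,4,0],0,0],
    [[1.5,4,0],0,0],
    [[1.5,4,0],0,0],
  ],
)

```text
time: 1.3
position: [0.4008, -0.1653, 0.2599]
tool_rot: [0.833, -0.553, 0.004, 0.002]
ft_force: [1.0, 0.1, 0.8]
grip_width: 0.0871
```

carry_out(
  steps=[
    [[1.5,4,0],0,0],
    [[1.5,4,0],0,0],
    [[1.5,4,0],0,0],
    [[1.5,4,0],0,0],
    [[1.5,4,0],0,0],
    [[1.5,4,0],0,0],
    [[1.5,4,0],0,0],
    [[1.5,4,0],0,0],
    [[1.5,4,0],0,0],
    [[0,0,0],0,0],
  ],
)

```text
time: 2.3
position: [0.5412, 0.2156, 0.2621]
tool_rot: [0.835, -0.551, 0.007, -0.001]
ft_force: [-0.0, -0.5, 0.2]
grip_width: 0.0868
```

```bash
python3 - <<'E'
from h import *
c=snap('wrist','d.png'); print({k:v for k,v in c.items() if k!='pixels'}); o=robot.get_obs(); print(o['q'],o['position'],o['tool_rot'])
# predicted pixel of the hub
p=np.array([.544,.211,.14]);d=Rotation.from_quat(c['rotation']).inv().apply(p-c['eye']);t=np.arctan2(np.hypot(d[0],d[1]),-d[2]);k=t/np.hypot(d[0],d[1])
print(c['cx']+c['fx']*k*d[0],c['cy']-c['fy']*k*d[1])
E
```

```text
{'fx': 371.64829954431775, 'fy': 371.64829954431775, 'cx': 322.2088345418442, 'cy': 238.66915011077714, 'eye': array([0.60712596, 0.2453482 , 0.4029182 ]), 'rotation': array([-0.11028377,  0.06589201, -0.54687186,  0.82730097])}
[ 0.18966931  0.4452038   1.5318725  -0.01184021  1.15546858  1.36194764] [0.53993254 0.21355463 0.26184   ] [ 8.34367108e-01 -5.51163866e-01  7.03018793e-03  7.06484289e-04]
327.2683840667821 241.7313589265601
```

View pics/d.png

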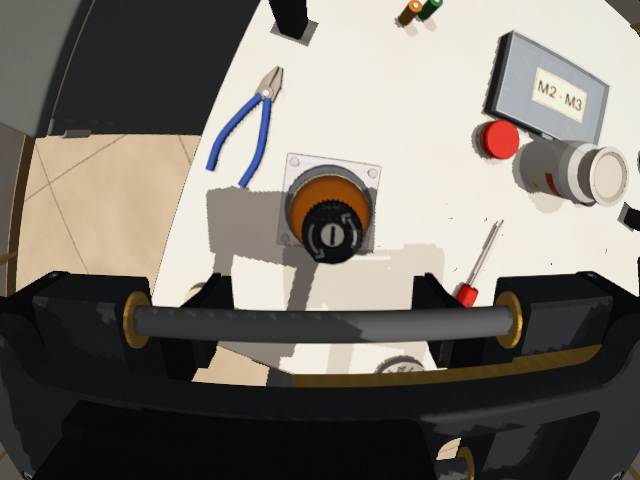

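The wrist view shows the white hub at about (332,236) with its bar upright in the picture.

```bash
python3 - <<'E'
from h import *
c=snap('wrist','e.png'); print(atz(c,332,236,.14,True))
u=atz(c,332,226,.14,True)-atz(c,332,247,.14,True);print(np.degrees(np.arctan2(u[1],u[0])))
o=robot.get_obs();print(o['position'],Rotation.from_quat(o['tool_rot']).as_matrix().round(4))
E
```

```text
[0.54786523 0.20720514 0.14      ]
23.492101435687466
[0.53911478 0.21185913 0.26161343] [[ 0.3908 -0.9204  0.0093]
 [-0.9204 -0.3909 -0.01  ]
 [ 0.0128 -0.0047 -0.9999]]
```

carry_out(
  steps=[
    [[0.5,-0.2,-2.5],0,0],
    [[0,0,-2.5],0,0],
    [[0,0,-2.5],0,0],
    [[0,0,-2.5],0,0],
    [[0,0,-1.5],0,0],
    [[0,0,0],0,0],
  ],
)

```text
time: 3.0
position: [0.5414, 0.1998, 0.1449]
tool_rot: [0.831, -0.556, 0.007, 0.003]
ft_force: [-1.8, 0.1, -0.1]
grip_width: 0.0872
```

carry_out(
  steps=[
    [[0.4,1,0],0,0],
    [[0,0,0],0,0],
    [[0,0,0],0,0],
  ],
)

```text
time: 3.3
position: [0.5465, 0.2082, 0.1471]
tool_rot: [0.83, -0.557, 0.008, 0.003]
ft_force: [0.1, -0.8, -0.1]
grip_width: 0.0873
```

carry_out(
  steps=[
    [[-0.1,0.3,-1],0,0],
    [[0,0,-0.9],0,0],
    [[0,0,0],0,0],
    [[0,0,0],0,0],
  ],
)

```text
time: 3.7
position: [0.5462, 0.212, 0.1284]
tool_rot: [0.831, -0.557, 0.009, 0.002]
ft_force: [-0.0, -0.1, -0.3]
grip_width: 0.087
```

carry_out(
  steps=[
    [[0,0,0],0,0.4],
    [[0,0,0],0,0.4],
    [[0,0,0],0,0.7],
    [[0,0,0],0,0.7],
    [[0,0,0],0,0.7],
  ],
  squeeze=40,
)

```text
time: 4.2
position: [0.5464, 0.212, 0.1286]
tool_rot: [0.831, -0.557, 0.009, 0.002]
ft_force: [0.0, 0.4, 0.1]
grip_width: 0.0548
```

```bash
python3 - <<'E'
from h import *
a=snap('side','f.png');c=snap('wrist','g.png')
L=c['pixels'][:,:,::-1][160:400,180:480];R=a['pixels'][:,:,::-1][180:380,180:380]
cv2.imwrite('pics/h.png',np.hstack([cv2.resize(L,(450,360)),cv2.resize(R,(350,360))]))
o=robot.get_obs();print(o['position'],o['ft_force'],o['moment'],o['grip_width'])
E
```

```text
[0.54707562 0.21078962 0.12858138] [  4.12639844 -11.74699849  -2.47196337] [-1.8964075  -0.71968127 -0.03942232] 0.047037172065357236
```

View pics/h.png

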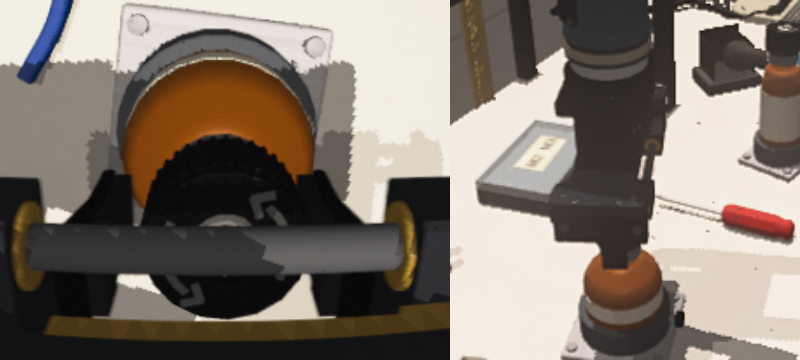

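The fingers are just meeting the cap and still closing.

carry_out(
  steps=[
    [[0,0,0],0,0.7],
    [[0,0,0],0,0.7],
    [[0,0,0],0,0.7],
  ],
)

```text
time: 4.6
position: [0.5478, 0.2095, 0.1286]
tool_rot: [0.831, -0.556, 0.012, 0.003]
ft_force: [0.4, -0.1, -0.6]
grip_width: 0.0443
```

carry_out(
  steps=[
    [[0,0,-0.4],0,0.7],
    [[0,0,-0.4],0,0.7],
  ],
  squeeze=55,
)

```text
time: 4.8
position: [0.5478, 0.2095, 0.1225]
tool_rot: [0.831, -0.556, 0.012, 0.003]
ft_force: [-2.9, -1.7, 13.3]
grip_width: 0.0435
```

carry_out(
  steps=[
    [[0,0,-0.3],0,0.7],
    [[0,0,-0.3],5,0.7],
    [[0,0,-0.3],8,0.7],
    [[0,0,-0.3],8,0.7],
    [[0,0,-0.3],8,0.7],
  ],
)

```text
time: 5.3
position: [0.5479, 0.2093, 0.1223]
tool_rot: [0.947, -0.32, 0.015, -0.001]
ft_force: [-4.2, -2.9, 19.1]
grip_width: 0.0438
```

```bash
python3 - <<'E'
from h import *
o=robot.get_obs();print(o['position'],o['ft_force'],o['moment'],o['grip_width'],o['q']); x=Rotation.from_quat(o['tool_rot']).as_matrix()[:,0];print(np.degrees(np.arctan2(x[1],x[0])))
E
```

```text
[0.54794266 0.20926079 0.12226422] [-4.23955543 -2.87033568 19.1004548 ] [-0.44332982  0.85344574 -0.041523  ] 0.043808654856158744 [ 0.18077584  0.63251012  1.65281258 -0.01754857  0.8284635   0.84395403]
-37.33757576580999
```

carry_out(
  steps=[
    [[0,0,-0.3],8,0.7],
    [[0,0,-0.3],8,0.7],
    [[0,0,-0.3],8,0.7],
    [[0,0,-0.3],8,0.7],
    [[0,0,-0.3],8,0.7],
    [[0,0,-0.3],8,0.7],
    [[0,0,-0.3],8,0.7],
    [[0,0,-0.3],5,0.7],
  ],
)

```text
time: 6.1
position: [0.5486, 0.209, 0.1222]
tool_rot: [0.973, 0.229, 0.018, -0.01]
ft_force: [-4.6, -2.9, 18.6]
grip_width: 0.044
```

```bash
python3 - <<'E'
from h import *
o=robot.get_obs();print(o['position'],o['ft_force'],o['moment'],o['grip_width'],o['q']); x=Rotation.from_quat(o['tool_rot']).as_matrix()[:,0];print(np.degrees(np.arctan2(x[1],x[0])))
E
```

```text
[0.54856283 0.20900102 0.12223021] [-4.5936565  -2.92925238 18.59368966] [-0.50319149  0.89921825 -0.08036321] 0.04396125585866717 [ 0.1630514   0.62951299  1.66114292  0.02991639  0.81680692 -0.31825036]
26.41235506619286
```

Total turn is about 94° with the cap held 6 mm down. Now I release and lift.

carry_out(
  steps=[
    [[0,0,0.2],0,0.4],
    [[0,0,0],0,0],
    [[0,0,0],0,0],
    [[0,0,0],0,0],
    [[0,0,0],0,0],
    [[0,0,0],0,0],
  ],
)

```text
time: 6.7
position: [0.5484, 0.21, 0.1246]
tool_rot: [0.973, 0.229, 0.018, -0.01]
ft_force: [0.2, -1.0, 0.1]
grip_width: 0.0824
```

carry_out(
  steps=[
    [[0,0,2.5],0,0],
    [[0,0,2.5],0,0],
    [[0,0,2.5],0,0],
    [[0,0,2.5],0,0],
    [[0,0,2],0,0],
    [[0,0,0],0,0],
    [[0,0,0],0,0],
  ],
)

```text
time: 7.4
position: [0.5455, 0.2097, 0.2444]
tool_rot: [0.973, 0.229, 0.014, -0.011]
ft_force: [0.4, -0.9, -0.7]
grip_width: 0.0872
```

```bash
python3 - <<'E'
from h import *
c=snap('wrist','i.png');b=cams.camera('side');o=robot.get_obs();print(o['position'],o['ft_force'],o['grip_width'],o['time'])
p=np.array([.545,.210,.14]);d=Rotation.from_quat(c['rotation']).inv().apply(p-c['eye']);t=np.arctan2(np.hypot(d[0],d[1]),-d[2]);k=t/np.hypot(d[0],d[1])
u,v=int(c['cx']+c['fx']*k*d[0]),int(c['cy']-c['fy']*k*d[1]);print(u,v)
L=cv2.resize(c['pixels'][v-40:v+40,u-40:u+40,::-1],(400,400),interpolation=cv2.INTER_CUBIC)
R=cv2.resize(b['pixels'][280:340,245:305,::-1],(400,400),interpolation=cv2.INTER_CUBIC)
cv2.imwrite('pics/j.png',np.hstack([L,R]))
E
```

```text
[0.54540879 0.20960956 0.24385522] [-0.48272472  0.27506998 -0.20637389] 0.0868048005841295 7.5
314 246
```

View pics/j.png

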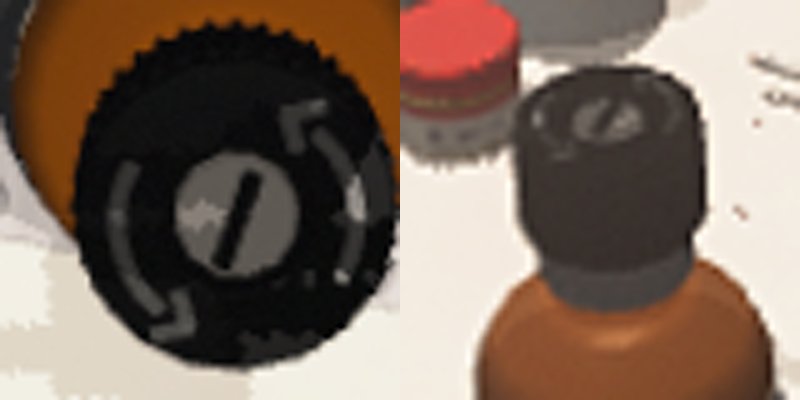

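The bar now runs from crop (252,175) to (222,265), and the side view also shows it has turned. I'll work out its angle.

```bash
python3 - <<'E'
from h import *
c=cams.camera('wrist')
u=atz(c,324.4,241,.14,True)-atz(c,318.4,259,.14,True);print(np.degrees(np.arctan2(u[1],u[0])))
E
```

```text
98.62546739490463
```

The hub turned 75° (1.31 rad), clear of the 1.0 rad needed, and nothing touches the cap. Handing in.

```bash
python3 -c "
from rig import robot
print(robot.hand_in(), robot.get_obs()['time'])"
```

```text
the job is handed in; nothing more can be done
the job is handed in; nothing more can be done
```

I gripped the squat bottle's cap, pressed it down about 6 mm (13–19 N) and turned it about 94° anticlockwise while pressed. I then let go and lifted clear, and handed the job in at about 7.5 s of the 32 s allowed.

- **Loosening:** the wrist pictures show the hub bar moving from 23° to 99°. That is about 75°, or 1.31 rad on top of wherever it started, against the 1.0 rad needed. The roughly 19° left over fits the teeth's catch-in slack of up to 0.32 rad.
- **Clear of the cap:** the last reading had the tool about 10 cm above the cap with the fingers open. The force reading was about 0.6 N, which is only sensor noise because nothing was in contact.
- **Tall bottle:** I never touched it, and did not measure its hub separately.
- **Disagreement:** the cameras' estimates of the cap's position differed by up to about 6 mm. The grip still centred itself, closing to 44 mm on the 45 mm cap.

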